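Stamp the young cheese wheel

TASK

Take the green-handled spring stamp from the steel tray and press it upright and squarely onto the middle of the blank white plaque on the pale yellow young cheese wheel, firmly enough that its spring gives by about half, and hold it there for a moment without ramming it. Lift it straight off without dragging it off the plaque, then stand it upright back on the tray and let go. Leave the blue-handled stamp and the ripe orange wheel, which is already marked, alone.

Things in the scene. Friction and masses are not known exactly. Their poses are not given: they have to be found in the camera images.
- stamp_grip (a point): Green-handled hand stamp, loose, upright on the steel tray, 0.2 kg, 112 mm tall. This point is on its axis half-way up the green handle, 80 mm above the printing face; z up along the axis. The handle, 28 mm across, reaches from 28 mm below this point to 26 mm above, with a cap 33 mm across as its top 6 mm. Grip it here from above. Below it a black collar, 42 mm across, 26 mm tall.
- stamp_face (a point): Centre of the flat printing face under the green stamp's brass die, a disc 40 mm across, 10 mm thick, below the black collar; z points up into the stamp. When pressed, the die slides up towards the collar against a spring: it starts to give at 4 N, 6 mm (half its travel) takes 7.6 N, and its stop comes at 12 mm and 11 N.
- plaque (a point): Centre of the top face of the blank white plaque, a disc 64 mm across on the flat top of the pale yellow cheese wheel; z up, 72 mm above the bench. The wheel is 209 mm across, 70 mm tall, and does not move; its axis lies 35 mm from here towards -x of this frame. A ripe orange wheel of the same size, with a dark blue mark on its plaque, stands on the other side of the tray.
- tray: Low steel tray, fixed to the bench, 150 mm (its x) by 270 mm (its y); rim 14 mm high, walls and floor 4 mm thick. Origin under its centre, on the bench, z up. At the start the two stamps stand in it about 65 mm either side of the centre along y, within 20 mm of its y axis.
- spare_grip (a point): The blue-handled stamp, of the same build, loose on the same tray; same point half-way up its handle. To be left alone.
Mind the look-alikes: they are no part of the job. Of the things that look like the part that bears stamp_grip, the middle-sized one is meant. Of the things that look like the part that bears spare_grip, take the one that is farthest from the robot's base at the start.

How it is judged:
On the way, in this order (a step that is already met when the one before it is completed fails the run):
1. the green stamp is lifted at least 40 mm off the tray (z of stamp_face in the frame of tray above 0.044 m), for 0.1 s.
2. the stamp is pressed on the blank plaque with at least 5.5 N, upright within 10 degrees, its face centred within 12 mm, for 0.3 s (contact force between stamp and young_wheel above 5.5 N and horizontal distance between stamp_face and plaque below 0.012 m and angle between stamp_face's own z axis and vertical below 0.175 rad), for 0.3 s.
3. the stamp is lifted clear, its face 20 mm or more above the plaque (z of stamp_face in the frame of plaque above 0.02 m), for 0.1 s.
At the end, for the whole second after the job is handed in: The green stamp stands upright (within 6 degrees) and at rest on the tray's floor, anywhere inside the rim, released; the blue stamp still stands within 20 mm of where it was (angle between each of stamp_grip, spare_grip's own z axis and vertical below 0.1 rad and x of stamp_face in the frame of tray between -0.062 and 0.062 m and y of stamp_face in the frame of tray between -0.122 and 0.122 m and z of stamp_face in the frame of tray below 0.008 m and distance of spare_grip from where it was at the start of the episode below 0.02 m and linear speed of stamp below 0.02 m/s); the robot touches nothing.
It fails at once if the stamp touches the young wheel with its face more than 18 mm off the plaque's centre (dragged or misplaced) (contact force between stamp and young_wheel above 1 N and horizontal distance between stamp_face and plaque above 0.018 m).
It fails at once if the stamp is rammed on the wheel with more than 40 N (contact force between stamp and young_wheel above 40 N).
It fails at once if the stamp or the fingers touch the ripe wheel (contact force between any of stamp, the fingers and ripe_wheel above 1 N).
It fails at once if the blue stamp is moved 30 mm or more (distance of spare_grip from where it was at the start of the episode above 0.03 m).
It also fails if it takes over 48 s, if anything falls off the work surface, if the arm or the gripper's body presses on something with over 40 N, if the wrist force passes 120 N, or if a joint passes its speed limit or range.

ROBOT

A 7-joint arm with a two-finger parallel gripper is mounted at the origin on the work surface. World frame = base frame: x ahead of the robot, y to its left, z up, the work surface at z = 0. Lengths are in m, angles in rad, forces in N, time in s.
With the tool pointing down it reaches from about 0.425 to 1.025 m from the base axis. Payload 3.6 kg.
Tool frame: the origin (TCP) lies at the very end of the fingers, on their centre line; the grasp point (between the pads) lies robot.pinch_z behind it (robot.pinch_z is the distance from the TCP to the grasp point, in m); z points along the fingers, y is the line along which they close (so a half turn about z gives the same grasp; the last joint's range is limited). The gripper opens to 85 mm and grips with 20 to 120 N. Pads are 22 mm wide; open, the fingers measure 114 mm over their backs; the gripper's body (76 mm by 85 mm) begins 54 mm behind the grasp point. The pads swing forward as they close: fully open they stand 13 mm farther back than shut.
Start: joints at [-1.425, 0.591, 0.048, 1.609, -0.033, 0.943, -0.034], TCP at [0.171, 0.704, 0.231] pointing down, gripper open.
Joint ranges: [-2.69, 2.69], [-0.47, 2.24], [-1.27, 1.36], [0.19, 2.51], [-1.53, 4.68], [0.08, 2.07], [-3.09, 3.09]. Speed limits (rad/s): [2.57, 2.57, 3.14, 3.14, 3.14, 3.14, 3.14].

INTERFACE

Orientations are given as a 3x3 rotation matrix whose columns are the frame's x, y, z axes.
In Python, from plant import sensors, eyes, close_job, robot gives the robot as it stands.
- The arm moves only by the tool jog_arm, never from a script. Its arguments are lists of equal length, an entry for each row: "translation": the shift along the tool's x, y, z in mm, a list of three; "dr": the turn, a rotation vector about the tool's x, y, z in degrees, a list of three; "hand": the opening in per cent of the stroke, from 0 (shut) to 100 (fully open). In form: {"translation": [[tx, ty, tz], ...], "dr": [[wx, wy, wz], ...], "hand": [hand, ...]}. A call has 1 to 10 rows; each row shifts and turns the commanded pose from where the row before left it, along the tool's axes as they then stand; what a row does not reach is not made up. A row lasts 1/8 s, in which the tool goes at most 62.5 mm and 10.7 degrees, less where a joint would pass 70% of its speed; a pose out of reach is approached as far as the arm can. A call with a gripper value outside its range is refused whole. The fingers move at their own pace and stop on an object; "force" is the grip in N (left out, the last holds). Time passes only in rows, so rows that do not move let the fingers close. It gives the time, the measured TCP pose, the force, the opening and the grip force at its end, in the units of the state.
- sensors.get_obs(): the state, without advancing time (a new reading comes with each control period).
- eyes.grab_frame(name): name is "scene" or "top" or "wrist"; returns a dict with "frame" (384x512x3 uint8, blue, green, red), "vertical_fov" (degrees; the focal length in pixels is half the picture's height over the tangent of half this angle, whatever the lens; pixels are square), "cx", "cy" (the principal point, pixels), "R" (3x3) and "t" (3): a world point X has camera coordinates R X + t. Camera axes: x right, y down, z forward; pixel columns grow to the right and rows downward; lengths in m; the calibration is good to about 2 mm. The wrist camera is an equidistant fisheye: a pixel r from the principal point sees the ray r / f radians off the axis. A picture is of the moment at which its call begins. There is no depth.
- close_job(): hands the job in; it is judged then, once.
Trained networks look in a picture, given as the dict that the camera call returned (one of the last four; its "shot" number tells which), for a name from the list of things; names that differ only in an ending like _2 or _b are one class to them, and where a whole thing is asked for, a point or a joint stands for the part that bears it (a point fixed in the world has none). Each returns a list of dicts, best first, with "p" (0 to 1); they miss things now and then, are a little off and sometimes report something else, mostly with a low value. They report only what shows in the picture. A call takes as long as a camera call. They do not tell look-alikes from the thing itself.
- eyes.outline_of(picture, query): "region" (384x512 bool, what is visible of it) and "extent" ([left, top, width, height] in pixels, round what is visible of it).
The state is a dict: "clock": time; "joint_pos": joint angles; "qvel": joint speeds; "joint_efforts": joint torques, N m; "tcp_pos": TCP position; "orientation": TCP orientation; "wrist_force": force on the tool from outside, world axes, zero at the start; "torque": the same for the moment, N m; "gripper_width": opening from 0.0 (shut) to 1.0 (fully open); "grip_force": force on a finger pad.
Only numpy, scipy, OpenCV 4.12 (cv2) and the standard library are available. Lean on these libraries where they do the work, as an engineer would, in place of code of your own. Each camera call takes 0.05 s, during which the arm holds its last target. There are 200 camera calls.

## Working session

There is one attempt and no reset: what is moved stays moved. The work goes in short steps, Python scripts to look and compute and a tool call to move; the robot and the scene stay as the last step left them, time stands still between calls to the robot, and variables do not carry over. Pictures are saved under pics/ and viewed, at most 10 in all, crops included, and the job is handed in when it is done.

Besides the shell and the picture viewer there is one more tool, called after "Request:" as name(argument=value, ...) on one line, values as JSON. jog_arm: Moves the arm, as the interface text tells. Its arguments: {"type":"object","properties":{"translation":{"type":"array"},"dr":{"type":"array"},"hand":{"type":"array"},"force":{"type":"number"}},"required":["translation","dr","hand"]}

```bash
mkdir -p pics; cat > h.py <<'E'
import numpy as np, cv2
from plant import sensors, eyes, close_job, robot
def ray(p,u,v):
    H=p["frame"].shape[0]; f=H/2/np.tan(np.radians(p["vertical_fov"])/2)
    R=np.array(p["R"]);t=np.array(p["t"])
    return -R.T@t, R.T@np.array([(u-p["cx"])/f,(v-p["cy"])/f,1.])
def atz(p,u,v,z):
    c,d=ray(p,u,v); return c+d*(z-c[2])/d[2]
def proj(p,X):
    H=p["frame"].shape[0]; f=H/2/np.tan(np.radians(p["vertical_fov"])/2)
    q=np.array(p["R"])@np.array(X)+np.array(p["t"]); return p["cx"]+f*q[0]/q[2],p["cy"]+f*q[1]/q[2]
E
python3 - <<'E'
from h import *
np.set_printoptions(precision=3,suppress=True)
a=eyes.grab_frame("scene");b=eyes.grab_frame("top")
cv2.imwrite("pics/a.png",cv2.resize(a["frame"],(800,600)));cv2.imwrite("pics/b.png",cv2.resize(b["frame"],(800,600)))
for n,p in(("scene",a),("top",b)):
    print(n,"cam",ray(p,0,0)[0])
    for q in["stamp_grip","plaque","tray","spare_grip"]:
        try:
            for o in eyes.outline_of(p,q)[:5]:
                l,t,w,h=o["extent"];v,u=np.nonzero(o["region"]);print(q,round(o["p"],2),o["extent"],u.mean().round(1),v.mean().round(1))
        except Exception as e: print(q,e)
print(robot.pinch_z,sensors.get_obs())
E
```

```text
scene cam [ 0.966 -0.652  0.667]
stamp_grip 0.7 [288.3, 182.6, 30.6, 69.7] 305.0 218.3
stamp_grip 0.69 [266.4, 164.4, 15.4, 40.5] 272.9 184.1
stamp_grip 0.55 [222.0, 156.5, 12.6, 27.5] 226.8 170.5
plaque 0.83 [270.8, 125.6, 72.2, 58.0] 306.5 153.1
plaque 0.18 [203.4, 172.3, 99.1, 82.0] 253.8 217.6
tray 0.59 [202.5, 174.3, 96.8, 80.6] 253.5 217.1
spare_grip 0.94 [179.9, 168.2, 20.8, 39.9] 188.0 188.7
spare_grip 0.69 [230.9, 183.8, 19.8, 44.5] 238.8 206.0
spare_grip 0.31 [266.0, 160.8, 12.9, 44.6] 272.7 183.8
top cam [0.401 0.027 0.936]
stamp_grip 0.85 [262.3, 114.2, 26.8, 38.2] 277.6 132.8
stamp_grip 0.74 [231.5, 181.9, 16.7, 21.1] 238.7 190.7
stamp_grip 0.48 [232.8, 246.3, 13.4, 14.2] 237.3 251.7
plaque 0.77 [109.4, 156.8, 86.7, 84.1] 153.0 198.6
tray 0.58 [208.6, 165.5, 106.2, 64.6] 263.5 198.6
spare_grip 0.68 [278.7, 188.0, 15.9, 19.8] 288.3 198.3
spare_grip 0.58 [284.8, 248.0, 18.9, 20.9] 293.7 260.0
0.0187 {'clock': 0.5, 'joint_pos': array([-1.426,  0.591,  0.048,  1.609, -0.033,  0.943, -0.034]), 'qvel': array([ 0.   , -0.001,  0.001, -0.001,  0.001, -0.001, -0.   ]), 'joint_efforts': array([ -0.002, -54.809,   1.543, -19.829,   0.009,   0.003,   0.   ]), 'tcp_pos': array([0.171, 0.704, 0.231]), 'orientation': array([[-0.972,  0.237,  0.   ],
       [ 0.237,  0.972, -0.   ],
       [-0.   , -0.   , -1.   ]]), 'wrist_force': array([0.034, 0.9  , 0.197]), 'torque': array([-0.012, -0.014, -0.049]), 'grip_force': 0.0, 'gripper_width': 1.0027153937064286}
```

View pics/a.png

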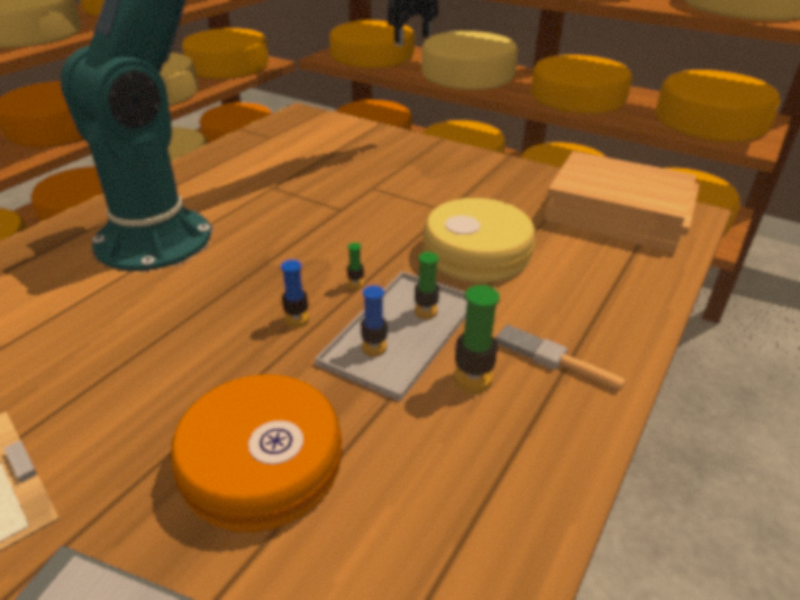

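View pics/b.png

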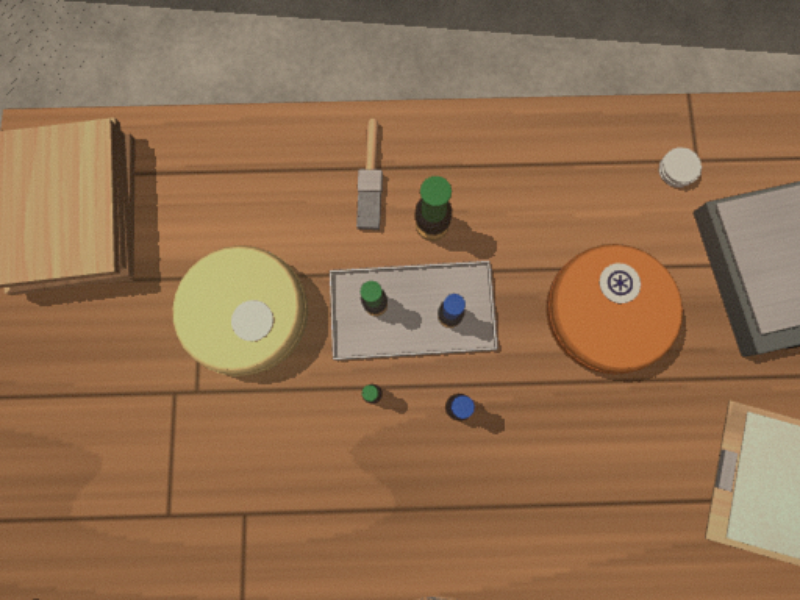

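Scene picture (800x600): there are three green stamps, large at (478,335) on the bench, middle in the tray at (427,285) and small at (355,265). In the top picture they are at (434,205), (373,295) and (371,393). I choose the middle one, in the tray. There are also two blue stamps, in the tray at (374,320) and on the bench at (294,290). The young wheel is at (478,235) with its plaque at (462,225), which is (252,321) in the top picture. The ripe wheel with the blue mark is at (258,450).

```bash
python3 - <<'E'
from h import *
np.set_printoptions(precision=4,suppress=True)
a=eyes.grab_frame("scene");b=eyes.grab_frame("top")
def cen(m):
    n,l,s,c=cv2.connectedComponentsWithStats(m.astype(np.uint8)); i=1+np.argmax(s[1:,4]); return s[i],c[i],l==i
def green(p,box):
    x,y,w,h=box; hsv=cv2.cvtColor(p["frame"],cv2.COLOR_BGR2HSV); m=cv2.inRange(hsv,(45,110,40),(80,255,255))>0
    k=np.zeros_like(m);k[y:y+h,x:x+w]=1; return cen(m&k)
def white(p,box):
    x,y,w,h=box; hsv=cv2.cvtColor(p["frame"],cv2.COLOR_BGR2HSV); m=cv2.inRange(hsv,(0,0,130),(180,60,255))>0
    k=np.zeros_like(m);k[y:y+h,x:x+w]=1; return cen(m&k)
from scipy.optimize import least_squares
A=green(a,(260,158,30,40));B=green(b,(228,178,22,24))
print(A[:2],B[:2])
# fit handle vertical axis: centroid of green ~ projection of the point approx z=.084+? solve two rays closest
def tri(l):
    M=np.zeros((3,3));r=np.zeros(3)
    for p,u,v in l:
        c,d=ray(p,u,v);d/=np.linalg.norm(d);P=np.eye(3)-np.outer(d,d);M+=P;r+=P@c
    X=np.linalg.solve(M,r);return X,[proj(p,X)-np.array([u,v]) for p,u,v in l]
print(tri([(a,*A[1]),(b,*B[1])]))
print("scene c @z.086",atz(a,*A[1],.086),"top",atz(b,*B[1],.096))
# silhouette fit: render handle+cap hull in both views
th=np.linspace(0,2*np.pi,48)
def hull(p,x,y):
    m=np.zeros((384,512),np.uint8);S=16
    for r,z0,z1 in((.014,.056,.110),(.0165,.104,.110)):
        pts=np.array([proj(p,(x+r*np.cos(t),y+r*np.sin(t),z)) for z in(z0,z1) for t in th],np.float32)
        cv2.fillConvexPoly(m,np.round(cv2.convexHull(pts)).astype(int),1)
    return m>0
best=None
X0=atz(b,*B[1],.09)
res=[]
for x in np.arange(X0[0]-.015,X0[0]+.015,.001):
    for y in np.arange(X0[1]-.015,X0[1]+.015,.001):
        s=[]
        for p,q in((a,A),(b,B)):
            h=hull(p,x,y);s.append((h&q[2]).sum()/(h|q[2]).sum())
        res.append((sum(s),s[0],s[1],x,y))
res=np.array(res)
o=res[np.argsort(-res[:,0])[:12]];print(o[:3],o[:,3:].mean(0));
for i in(1,2):o=res[np.argsort(-res[:,i])[:12]];print(i,o[0,i],o[:,3:].mean(0))
for p,bx in((a,(270,130,50,25)),(b,(145,190,35,30))):
    W=white(p,bx);print("plaque",W[0],W[1],atz(p,*W[1],.072))
for n in(b,):
    t=[o for o in eyes.outline_of(n,"tray")][0];m=cv2.morphologyEx(t["region"].astype(np.uint8),cv2.MORPH_CLOSE,np.ones((15,15)))
    r=cv2.minAreaRect(np.argwhere(m)[:,::-1].astype(np.float32));bp=cv2.boxPoints(r);print("tray",[atz(n,*q,.012)[:2] for q in bp])
    c=np.mean([atz(n,*q,.012)[:2] for q in bp],0);print(c)
u,v=A[1].astype(int);c1=cv2.resize(a["frame"][v-40:v+50,u-60:u+60],(600,450),interpolation=2);cv2.imwrite("pics/c.png",c1)
E
```

```text
(array([268, 161,  12,  26, 233], dtype=int32), array([273.2575, 173.618 ])) (array([232, 181,  13,  10,  47], dtype=int32), array([236.9574, 184.6383]))
(array([0.5781, 0.0834, 0.0909]), [array([ 1.506 , -0.3223]), array([0.9786, 1.284 ])])
scene c @z.086 [0.5723 0.0863 0.086 ] top [0.5802 0.0853 0.096 ]
[[0.9691 0.7591 0.21   0.5735 0.0878]
 [0.9679 0.7549 0.213  0.5725 0.0868]
 [0.9659 0.7918 0.1741 0.5715 0.0888]] [0.5719 0.0871]
1 0.7918088737201365 [0.5715 0.0884]
2 0.22380952380952382 [0.5729 0.0838]Traceback (most recent call last):
  File "<stdin>", line 44, in <module>
  File "<stdin>", line 11, in white
  File "<stdin>", line 5, in cen
    return _wrapfunc(a, 'argmax', axis=axis, out=out, **kwds)
    return bound(*args, **kwds)
ValueError: attempt to get argmax of an empty sequence
```

```bash
python3 - <<'E'
from h import *
np.set_printoptions(precision=4,suppress=True)
a=eyes.grab_frame("scene");b=eyes.grab_frame("top")
def comp(m,box):
    x,y,w,h=box;k=np.zeros_like(m);k[y:y+h,x:x+w]=m[y:y+h,x:x+w]
    n,l,s,c=cv2.connectedComponentsWithStats(k.astype(np.uint8)); i=1+np.argmax(s[1:,4]); return s[i],c[i]
f=b["frame"].astype(int);print("px",f[184,237],f[190,238],f[205,161],f[195,145],a["frame"][144,296],a["frame"][150,320])
g=f[:,:,1]-np.maximum(f[:,:,0],f[:,:,2])
s,c=comp((g>15),(226,174,28,30));print("green top",s,c,[atz(b,c[0],c[1],z) for z in(.115,.09)])
print(proj(b,(.573,.087,.116)),proj(b,(.573,.087,.06)))
for p,u,v,bx in((a,296,144,(270,125,80,50)),(b,161,205,(110,157,85,85))):
    F=cv2.cvtColor(p["frame"],cv2.COLOR_BGR2HSV).astype(int);R=F[v-2:v+3,u-2:u+3].reshape(-1,3).mean(0)
    m=F[:,:,1]<70;m&=F[:,:,2]>90
    s,c=comp(m,bx);print("plaque",R,s,c,atz(p,*c,.072))
for p in(a,b):
    o=eyes.outline_of(p,"plaque")[0];cc=np.argwhere(o["region"])[:,::-1].astype(float);print("wheel-ish",o["extent"],atz(p,*cc.mean(0),.05))
t=eyes.outline_of(b,"tray")[0];m=cv2.morphologyEx(t["region"].astype(np.uint8),cv2.MORPH_CLOSE,np.ones((15,15)))
bp=cv2.boxPoints(cv2.minAreaRect(np.argwhere(m)[:,::-1].astype(np.float32)));C=[atz(b,*q,.012)[:2] for q in bp];print("tray",C,np.mean(C,0))
s,c=comp(f[:,:,0]-f[:,:,2]>30,(275,182,26,30));print("blue",s,c,atz(b,*c,.1))
c1=cv2.resize(a["frame"][135:225,213:333],(600,450),interpolation=2);cv2.imwrite("pics/c.png",c1)
E
```

```text
px [ 74 124  75] [ 74 123  72] [170 189 193] [121 187 190] [169 198 228] [ 85 193 227]
green top [231 180  14  14 147] [237.1088 186.1156] [array([0.5726, 0.0837, 0.115 ]), array([0.5779, 0.0854, 0.09  ])]
(np.float64(235.65266812811475), np.float64(185.89912576091635)) (np.float64(237.37383976141365), np.float64(190.5404375036373))
plaque [ 15.04  69.2  228.04] [288 140  13   8  44] [294.9318 143.6818] [0.5409 0.2685 0.072 ]
plaque [ 25.88  30.04 192.48] [148 192  27  26 561] [160.8877 204.6488] [0.5407 0.2707 0.072 ]
wheel-ish [268.8, 123.7, 75.5, 59.8] [0.5767 0.2739 0.05  ]
wheel-ish [108.8, 157.3, 88.3, 83.7] [0.5599 0.2966 0.05  ]
tray [array([0.6358, 0.1632]), array([ 0.6426, -0.1139]), array([ 0.4874, -0.1132]), array([0.4814, 0.1556])] [0.5618 0.0229]
blue [284 188  14  14 152] [290.2895 194.5987] [ 0.5523 -0.0396  0.1   ]
```

View pics/c.png

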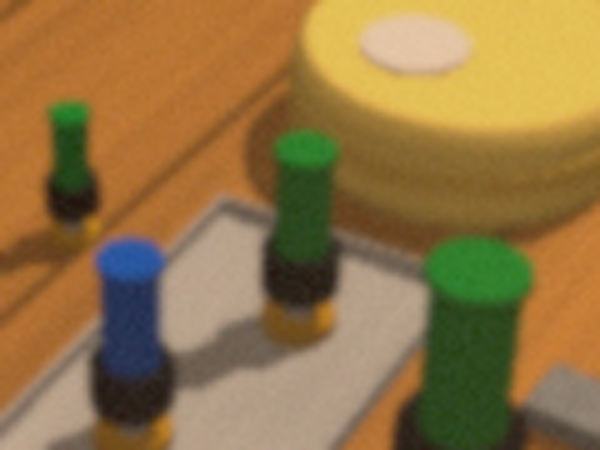

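The crop (5x, origin (213,135)) shows the middle-sized green stamp standing in the tray at (305,235). The small one is at (70,165) and the large one at (478,340), both off the tray, so the choice holds.

Request:
jog_arm(translation=[[-40, -38, 0], [-41, -39, 0], [-42, -39, 0], [-42, -39, 0], [-42, -39, 0], [-42, -39, 0], [-42, -39, 0], [-42, -39, 0], [-42, -39, 0], [-42, -39, 0]], dr=[[0, 0, 0], [0, 0, 0], [0, 0, 0], [0, 0, 0], [0, 0, 0], [0, 0, 0], [0, 0, 0], [0, 0, 0], [0, 0, 0], [0, 0, 0]], hand=[100, 100, 100, 100, 100, 100, 100, 100, 100, 100])

```text
clock: 2.1
tcp_pos: [0.4858, 0.2264, 0.2317]
orientation: [[-0.972, 0.236, 0.001], [0.236, 0.972, 0.001], [-0.001, 0.001, -1.0]]
wrist_force: [0.5, 0.1, -0.2]
gripper_width: 0.997
grip_force: 0.0
```

Request:
jog_arm(translation=[[-40, -38, 0], [-40, -38, 0], [-41, -40, 0], [0, 0, 0], [0, 0, 0]], dr=[[0, 0, 0], [0, 0, 0], [0, 0, 0], [0, 0, 0], [0, 0, 0]], hand=[100, 100, 100, 100, 100])

```text
clock: 2.72
tcp_pos: [0.5746, 0.0868, 0.2313]
orientation: [[-0.972, 0.237, -0.0], [0.237, 0.972, 0.001], [0.001, 0.0, -1.0]]
wrist_force: [-0.5, 1.0, -0.2]
gripper_width: 0.998
grip_force: 0.0
```

```bash
cat >> h.py <<'E'
def wray(p,u,v,z):
    H=p["frame"].shape[0]; f=H/2/np.tan(np.radians(p["vertical_fov"])/2)
    d=np.array([u-p["cx"],v-p["cy"]]);r=np.linalg.norm(d);th=r/f
    q=np.append(d/max(r,1e-9)*np.sin(th),np.cos(th));R=np.array(p["R"]);c=-R.T@np.array(p["t"]);q=R.T@q
    return c+q*(z-c[2])/q[2]
def w2t(s,d): return np.array(s["orientation"]).T@np.array(d)*1000
E
python3 - <<'E'
from h import *
np.set_printoptions(precision=4,suppress=True)
p=eyes.grab_frame("wrist");f=p["frame"].astype(int)
g=(f[:,:,1]-np.maximum(f[:,:,0],f[:,:,2])>15).astype(np.uint8)
n,l,s,c=cv2.connectedComponentsWithStats(g)
for i in range(1,n):
    if s[i,4]>40: print("green",s[i],c[i],wray(p,*c[i],.116))
h=cv2.cvtColor(p["frame"],cv2.COLOR_BGR2HSV)
n,l,s,c=cv2.connectedComponentsWithStats(((h[:,:,1]<60)&(h[:,:,2]>140)).astype(np.uint8))
for i in range(1,n):
    if s[i,4]>100: print("white",s[i],c[i],wray(p,*c[i],.072))
cv2.imwrite("pics/w.png",cv2.resize(p["frame"],(800,600)))
E
```

```text
green [211  24  25  27 486] [223.6667  36.1173] [0.4353 0.0908 0.116 ]
green [ 235  162   36   43 1171] [252.6166 183.8309] [0.5688 0.0834 0.116 ]
green [ 178  288   41   50 1401] [198.2727 311.5839] [ 0.6962 -0.0107  0.116 ]
white [  126    82   195   163 14027] [227.0975 161.7286] [0.5507 0.0602 0.072 ]
white [ 386   84   49   57 2160] [410.0319 111.4977] [0.5399 0.2677 0.072 ]
white [  0 228  25  38 379] [ 11.9077 246.9604] [ 0.5852 -0.2991  0.072 ]
white [279 293  28  23 497] [292.4447 304.3763] [0.7446 0.0911 0.072 ]
```

View pics/w.png

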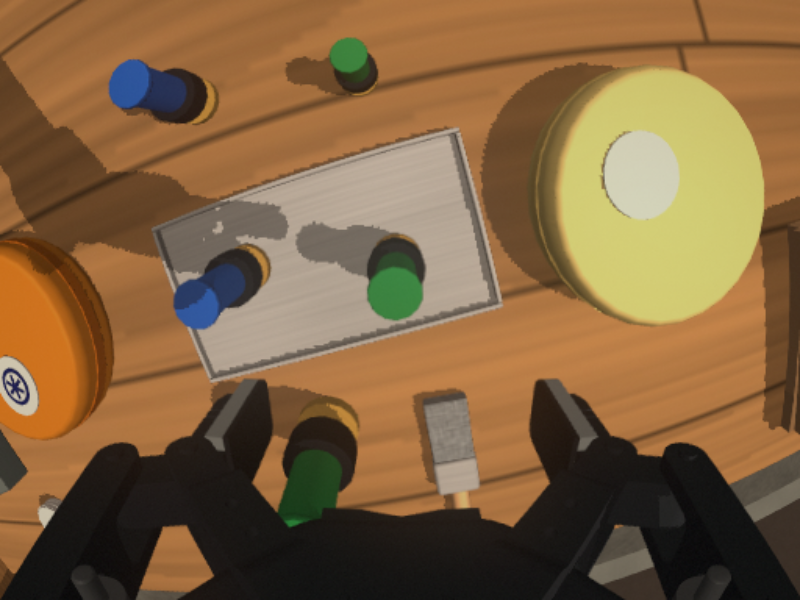

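The wrist view shows the stamp's cap at (395,292), ahead of the open fingers with its collar behind it. The blue stamp is at (225,285), the large green one at (320,460) and the plaque at (641,175). The cap lies at about (0.572, 0.085).

Request:
jog_arm(translation=[[2, -2, 35], [0, 0, 40], [0, 0, 40], [0, 0, 32], [0, 0, 19], [0, 0, 0], [0, 0, 0]], dr=[[0, 0, 0], [0, 0, 0], [0, 0, 0], [0, 0, 0], [0, 0, 0], [0, 0, 0], [0, 0, 0]], hand=[100, 100, 100, 100, 100, 100, 100])

```text
clock: 3.65
tcp_pos: [0.5732, 0.0856, 0.0663]
orientation: [[-0.972, 0.236, 0.002], [0.236, 0.972, 0.001], [-0.002, 0.001, -1.0]]
wrist_force: [-0.5, 0.7, -0.5]
gripper_width: 1.003
grip_force: 0.0
```

Request:
jog_arm(translation=[[0, 0, 0], [0, 0, 0], [0, 0, 0], [0, 0, 0], [0, 0, 0], [0, 0, 0], [0, 0, 0], [0, 0, 0]], dr=[[0, 0, 0], [0, 0, 0], [0, 0, 0], [0, 0, 0], [0, 0, 0], [0, 0, 0], [0, 0, 0], [0, 0, 0]], hand=[0, 0, 0, 0, 0, 0, 0, 0], force=60)

```text
clock: 4.65
tcp_pos: [0.5725, 0.0848, 0.0654]
orientation: [[-0.972, 0.237, 0.0], [0.237, 0.972, -0.0], [-0.0, -0.0, -1.0]]
wrist_force: [0.0, -0.6, 3.0]
gripper_width: 0.323
grip_force: 58.5
```

Request:
jog_arm(translation=[[0, 0, -20], [0, 0, -40], [0, 0, -40], [0, 0, -30], [0, 0, 0], [0, 0, 0], [0, 0, 0]], dr=[[0, 0, 0], [0, 0, 0], [0, 0, 0], [0, 0, 0], [0, 0, 0], [0, 0, 0], [0, 0, 0]], hand=[0, 0, 0, 0, 0, 0, 0])

```text
clock: 5.52
tcp_pos: [0.571, 0.085, 0.1935]
orientation: [[-0.972, 0.236, -0.004], [0.236, 0.972, -0.001], [0.003, -0.002, -1.0]]
wrist_force: [-0.5, -0.5, -2.5]
gripper_width: 0.319
grip_force: 59.2
```

```bash
python3 - <<'E'
from h import *
np.set_printoptions(precision=4,suppress=True)
p=eyes.grab_frame("wrist");a=eyes.grab_frame("scene");f=p["frame"]
s=sensors.get_obs();T=s["tcp_pos"];print(T,s["wrist_force"],s["grip_force"])
h=cv2.cvtColor(f,cv2.COLOR_BGR2HSV)
n,l,st,c=cv2.connectedComponentsWithStats(((h[:,:,1]<60)&(h[:,:,2]>140)).astype(np.uint8))
for i in range(1,n):
    if st[i,4]>300: print("white",st[i],c[i],wray(p,*c[i],.072))
u,v=map(int,proj(a,T));crop=cv2.resize(a["frame"][v-60:v+60,u-50:u+50],(500,600),interpolation=2)
k=np.zeros((600,800,3),np.uint8);k[:384//1,:300]=0
w=cv2.resize(f[100:384,130:380],(300,340));canvas=np.hstack([crop,cv2.copyMakeBorder(w,0,260,0,0,cv2.BORDER_CONSTANT)])
cv2.imwrite("pics/d.png",canvas)
for z in(.0,-.061,.03):print(z,proj(a,T+[0,0,z]),u,v)
E
```

```text
[0.5715 0.0849 0.1939] [ 0.2048 -0.3267 -1.1043] 59.23913151025772
white [  119    82   211   171 17252] [230.8318 166.129 ] [0.5455 0.0658 0.072 ]
white [ 405   86   51   63 2543] [429.7184 116.8415] [0.5399 0.2674 0.072 ]
0.0 (np.float64(274.45301098405537), np.float64(136.11126769467455)) 274 136
-0.061 (np.float64(273.4288461154184), np.float64(158.024162017005)) 274 136
0.03 (np.float64(274.9863448587483), np.float64(124.70012756230577)) 274 136
```

View pics/d.png

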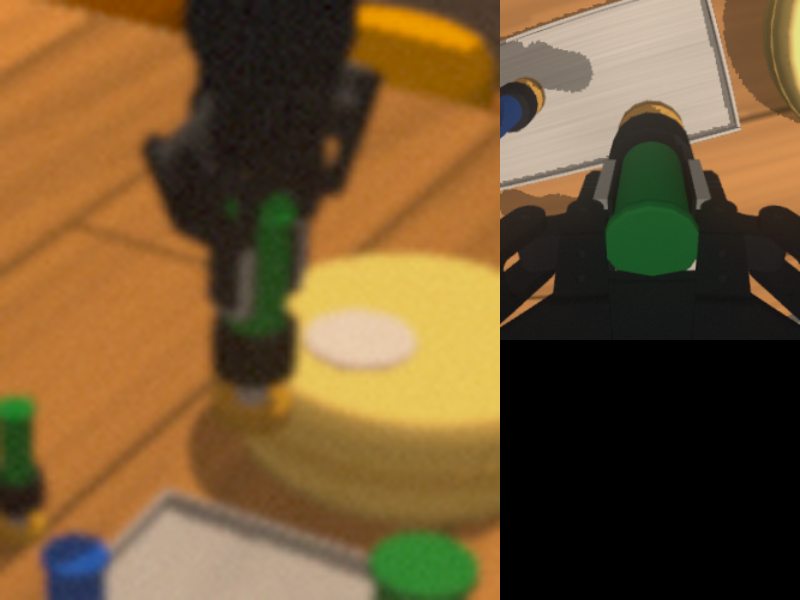

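The scene half shows the held stamp with its cap at (278,205) and its die at (250,410). It seems to lean a few degrees, so I measure that.

```bash
python3 - <<'E'
from h import *
from scipy.optimize import least_squares
np.set_printoptions(precision=4,suppress=True)
p=eyes.grab_frame("wrist");a=eyes.grab_frame("scene");b=eyes.grab_frame("top")
T=np.array(sensors.get_obs()["tcp_pos"])
def P(p,X,w):
    X=np.atleast_2d(X);q=X@np.array(p["R"]).T+np.array(p["t"]);f=192/np.tan(np.radians(p["vertical_fov"])/2)
    if w:
        r=np.linalg.norm(q[:,:2],axis=1);th=np.arctan2(r,q[:,2]);k=f*th/r
    else:k=f/q[:,2]
    return np.c_[p["cx"]+k*q[:,0],p["cy"]+k*q[:,1]]
th=np.linspace(0,2*np.pi,60)
parts=[(.014,.052,.106),(.0165,.106,.112),(.021,.026,.052),(.020,0,.010)] # z above face: handle,cap,collar,die
def masks(p,w,x):
    # x: grip offset (dx,dy,dz) about T+pinch, tilt rx, ry
    ax=np.array([x[3],x[4],1.]);ax/=np.linalg.norm(ax);e1=np.cross([0,1,0],ax);e1/=np.linalg.norm(e1);e2=np.cross(ax,e1)
    g=T+[x[0],x[1],.0187+x[2]]
    S=4;out=[]
    for r,z0,z1 in parts:
        X=np.array([g+ax*(z-.08)+r*(np.cos(t)*e1+np.sin(t)*e2) for z in(z0,z1) for t in th])
        m=np.zeros((384*S//1,512*S),np.uint8);cv2.fillConvexPoly(m,np.round(cv2.convexHull((P(p,X,w)*S).astype(np.float32))).astype(int),1)
        out.append(cv2.resize(m*255,(512,384),interpolation=cv2.INTER_AREA)/255.)
    return np.maximum(out[0],out[1]),out[3],out[2]
def obs(p,box):
    f=p["frame"].astype(int);h=cv2.cvtColor(p["frame"],cv2.COLOR_BGR2HSV)
    g=f[:,:,1]-np.maximum(f[:,:,0],f[:,:,2])>12
    k=np.zeros(g.shape,bool);x,y,w,hh=box;k[y:y+hh,x:x+w]=1
    return g&k
W=obs(p,(215,200,90,140));u,v=P(a,T,False)[0].astype(int);A=obs(a,(u-20,v-40,40,50))
tc=P(b,T+[0,0,.04],False)[0];print("areas",W.sum(),A.sum())
gy,gx=np.nonzero(A)
# scene: centreline of green rows
for y in sorted(set(gy)): print(y,gx[gy==y].min(),gx[gy==y].max(),end="; ")
print()
yy,xx=np.nonzero(W)
for y in sorted(set(yy))[::6]: print(y,xx[yy==y].min(),xx[yy==y].max(),end="; ")
print()
# wrist: fit only green mask (cap+handle over everything visible)
def cost(x):
    m=masks(p,True,x)[0];c=np.abs(m-W).sum()/W.sum()
    return c+20*abs(x[2])**1
from scipy.optimize import minimize
best=min((minimize(cost,[0,0,0,s,t],method="Nelder-Mead",options=dict(initial_simplex=np.array([0,0,0,s,t])+np.vstack([np.zeros(5),np.diag([.004,.004,.006,.08,.08])]),maxiter=160)) for s in(0,.1) for t in(0,.05)),key=lambda r:r.fun)
print(best.fun,best.x)
for x in(best.x,np.zeros(5)):
    m=masks(a,False,x);gy,gx=np.nonzero(m[0]>.5);print("pred scene",[(y,gx[gy==y].min(),gx[gy==y].max()) for y in sorted(set(gy))[::6]], "die",np.argwhere(m[1]>.5).mean(0))
    m=masks(p,True,x);d=np.argwhere(m[1]>.5);print("pred wrist die top row",d[:,0].min(),"cols",d[:,1].min(),d[:,1].max())
h=cv2.cvtColor(p["frame"],cv2.COLOR_BGR2HSV);Y=(h[:,:,0]>12)&(h[:,:,0]<28)&(h[:,:,1]>120);k=np.zeros_like(Y);k[170:215,215:300]=1
d=np.argwhere(Y&k);print("obs wrist die top",d[:,0].min(),"cols",d[:,1].min(),d[:,1].max())
E
```

```text
areas 6661 187
114 279 279; 115 277 282; 116 270 283; 117 270 283; 118 270 283; 119 276 283; 120 276 282; 121 276 281; 122 275 281; 123 276 281; 124 276 281; 125 276 281; 126 276 281; 127 276 281; 128 276 281; 129 276 281; 130 276 281; 131 276 281; 132 276 281; 133 276 281; 134 275 280; 135 275 280; 136 275 279; 137 275 279; 138 275 280; 139 274 280; 140 272 280; 141 271 279; 142 273 277; 
218 253 259; 224 239 272; 230 234 277; 236 232 279; 242 231 280; 248 230 281; 254 229 283; 260 228 284; 266 227 285; 272 226 286; 278 225 288; 284 220 292; 290 218 295; 296 217 295; 302 218 295; 308 218 294; 314 219 294; 320 222 289; 326 232 281; 
0.09335007679619718 [-0.0022 -0.001  -0.0001 -0.0635  0.0179]
pred scene [(np.int64(113), np.int64(270), np.int64(277)), (np.int64(119), np.int64(267), np.int64(280)), (np.int64(125), np.int64(268), np.int64(279)), (np.int64(131), np.int64(268), np.int64(279)), (np.int64(137), np.int64(268), np.int64(279))] die [156.5318 273.9769]
pred wrist die top row 188 cols 228 284
pred scene [(np.int64(113), np.int64(272), np.int64(278)), (np.int64(119), np.int64(268), np.int64(282)), (np.int64(125), np.int64(269), np.int64(281)), (np.int64(131), np.int64(269), np.int64(280)), (np.int64(137), np.int64(268), np.int64(280))] die [155.884  273.2486]
pred wrist die top row 184 cols 230 287
obs wrist die top 185 cols 230 281
```

The lean came from the finger hiding one side of the handle: the visible right edge agrees with an upright stamp to about 1 px. Next I go above the plaque at (0.540, 0.269).

Request:
jog_arm(translation=[[14, 32, 0], [18, 43, 0], [18, 43, 0], [14, 32, 0], [10, 21, 0], [0, 0, 0], [0, 0, 0], [0, 0, 0], [0, 0, 0]], dr=[[0, 0, 0], [0, 0, 0], [0, 0, 0], [0, 0, 0], [0, 0, 0], [0, 0, 0], [0, 0, 0], [0, 0, 0], [0, 0, 0]], hand=[0, 0, 0, 0, 0, 0, 0, 0, 0])

```text
clock: 6.9
tcp_pos: [0.5414, 0.2672, 0.1954]
orientation: [[-0.971, 0.239, 0.0], [0.239, 0.971, -0.001], [-0.0, -0.001, -1.0]]
wrist_force: [-0.1, 0.3, -2.3]
gripper_width: 0.319
grip_force: 59.4
```

Request:
jog_arm(translation=[[0, 0, 15], [0, 0, 20], [0, 0, 12], [0, 0, 4], [0, 0, 0], [0, 0, 0], [0, 0, 0], [0, 0, 0]], dr=[[0, 0, 0], [0, 0, 0], [0, 0, 0], [0, 0, 0], [0, 0, 0], [0, 0, 0], [0, 0, 0], [0, 0, 0]], hand=[0, 0, 0, 0, 0, 0, 0, 0])

```text
clock: 7.9
tcp_pos: [0.5411, 0.2688, 0.1447]
orientation: [[-0.972, 0.236, 0.001], [0.236, 0.972, 0.0], [-0.001, 0.001, -1.0]]
wrist_force: [0.7, -1.1, -1.6]
gripper_width: 0.322
grip_force: 59.4
```

```bash
python3 - <<'E'
from h import *
np.set_printoptions(precision=4,suppress=True)
a=eyes.grab_frame("scene");p=eyes.grab_frame("wrist");s=sensors.get_obs();print(s["tcp_pos"],s["wrist_force"])
u,v=map(int,proj(a,(.54,.269,.09)));c1=cv2.resize(a["frame"][v-35:v+25,u-40:u+40],(800,600),interpolation=2)
cv2.imwrite("pics/e.png",np.hstack([cv2.resize(c1,(480,360)),cv2.resize(p["frame"][120:340,160:356],(320,360))]))
E
```

```text
[0.541  0.2688 0.1445] [-1.2115 -0.6637 -1.5614]
```

View pics/e.png

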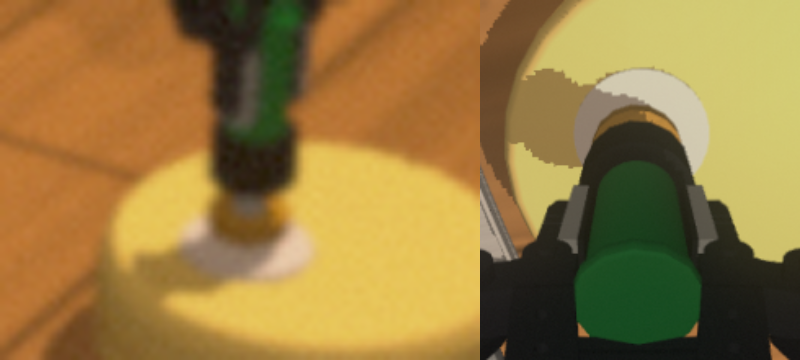

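The close views show the die hovering about 11 mm above the plaque: scene die (250,228) over plaque (248,250), wrist die (638,115) in plaque (641,130). It is centred, so I press.

Request:
jog_arm(translation=[[0, 0, 4], [0, 0, 4], [0, 0, 3], [0, 0, 2], [0, 0, 2], [0, 0, 0], [0, 0, 0]], dr=[[0, 0, 0], [0, 0, 0], [0, 0, 0], [0, 0, 0], [0, 0, 0], [0, 0, 0], [0, 0, 0]], hand=[0, 0, 0, 0, 0, 0, 0])

```text
clock: 8.88
tcp_pos: [0.5408, 0.2686, 0.1298]
orientation: [[-0.972, 0.237, -0.0], [0.237, 0.972, -0.0], [0.0, -0.0, -1.0]]
wrist_force: [-1.6, -1.2, 5.2]
gripper_width: 0.322
grip_force: 59.6
```

Request:
jog_arm(translation=[[0, 0, 1], [0, 0, 0.5], [0, 0, 0], [0, 0, 0], [0, 0, 0], [0, 0, 0], [0, 0, 0], [0, 0, 0]], dr=[[0, 0, 0], [0, 0, 0], [0, 0, 0], [0, 0, 0], [0, 0, 0], [0, 0, 0], [0, 0, 0], [0, 0, 0]], hand=[0, 0, 0, 0, 0, 0, 0, 0])

```text
clock: 9.88
tcp_pos: [0.5408, 0.2686, 0.1284]
orientation: [[-0.972, 0.237, -0.0], [0.237, 0.972, -0.0], [0.0, -0.0, -1.0]]
wrist_force: [-2.6, -1.2, 6.1]
gripper_width: 0.321
grip_force: 59.6
```

Request:
jog_arm(translation=[[0, 0, -5], [0, 0, -10], [0, 0, -20], [0, 0, -25], [0, 0, -6], [0, 0, 0], [0, 0, 0]], dr=[[0, 0, 0], [0, 0, 0], [0, 0, 0], [0, 0, 0], [0, 0, 0], [0, 0, 0], [0, 0, 0]], hand=[0, 0, 0, 0, 0, 0, 0])

```text
clock: 10.75
tcp_pos: [0.5402, 0.2684, 0.1927]
orientation: [[-0.972, 0.236, -0.002], [0.236, 0.972, -0.001], [0.001, -0.001, -1.0]]
wrist_force: [-0.1, 0.5, -2.0]
gripper_width: 0.321
grip_force: 59.4
```

Request:
jog_arm(translation=[[-14, -32, 0], [-18, -43, 0], [-18, -43, 0], [-14, -32, 0], [-10, -21, 0], [0, 0, 0], [0, 0, 0], [0, 0, 0], [0, 0, 0]], dr=[[0, 0, 0], [0, 0, 0], [0, 0, 0], [0, 0, 0], [0, 0, 0], [0, 0, 0], [0, 0, 0], [0, 0, 0], [0, 0, 0]], hand=[0, 0, 0, 0, 0, 0, 0, 0, 0])

```text
clock: 11.88
tcp_pos: [0.5722, 0.0864, 0.1937]
orientation: [[-0.972, 0.235, -0.0], [0.235, 0.972, 0.0], [0.0, 0.0, -1.0]]
wrist_force: [0.0, 0.0, -1.9]
gripper_width: 0.323
grip_force: 59.4
```

Request:
jog_arm(translation=[[0, 0, 30], [0, 0, 40], [0, 0, 30], [0, 0, 15], [0, 0, 6], [0, 0, 0], [0, 0, 0], [0, 0, 0]], dr=[[0, 0, 0], [0, 0, 0], [0, 0, 0], [0, 0, 0], [0, 0, 0], [0, 0, 0], [0, 0, 0], [0, 0, 0]], hand=[0, 0, 0, 0, 0, 0, 0, 0])

```text
clock: 12.88
tcp_pos: [0.573, 0.0851, 0.0737]
orientation: [[-0.972, 0.237, 0.002], [0.237, 0.972, 0.0], [-0.002, 0.001, -1.0]]
wrist_force: [-0.5, -1.4, -1.2]
gripper_width: 0.321
grip_force: 59.4
```

Next, down slowly onto the tray floor (about 8 mm).

Request:
jog_arm(translation=[[0, 0, 3], [0, 0, 3], [0, 0, 2], [0, 0, 0.5], [0, 0, 0], [0, 0, 0], [0, 0, 0]], dr=[[0, 0, 0], [0, 0, 0], [0, 0, 0], [0, 0, 0], [0, 0, 0], [0, 0, 0], [0, 0, 0]], hand=[0, 0, 0, 0, 0, 0, 0])

```text
clock: 13.75
tcp_pos: [0.5724, 0.085, 0.0645]
orientation: [[-0.972, 0.237, 0.0], [0.237, 0.972, -0.0], [-0.0, -0.0, -1.0]]
wrist_force: [-1.8, -0.2, 3.9]
gripper_width: 0.315
grip_force: 59.6
```

Request:
jog_arm(translation=[[0, 0, -0.5], [0, 0, 0], [0, 0, 0], [0, 0, 0], [0, 0, 0], [0, 0, 0], [0, 0, 0], [0, 0, 0], [0, 0, 0], [0, 0, 0]], dr=[[0, 0, 0], [0, 0, 0], [0, 0, 0], [0, 0, 0], [0, 0, 0], [0, 0, 0], [0, 0, 0], [0, 0, 0], [0, 0, 0], [0, 0, 0]], hand=[0, 35, 38, 42, 50, 60, 80, 90, 90, 90], force=20)

```text
clock: 15.0
tcp_pos: [0.5724, 0.0851, 0.0648]
orientation: [[-0.972, 0.236, 0.0], [0.236, 0.972, 0.0], [-0.0, 0.0, -1.0]]
wrist_force: [-0.2, -0.1, -0.1]
gripper_width: 0.901
grip_force: 0.0
```

Request:
jog_arm(translation=[[0, 0, -15], [0, 0, -35], [0, 0, -40], [0, 0, -40], [0, 0, -40], [0, 0, 0], [0, 0, 0], [0, 0, 0]], dr=[[0, 0, 0], [0, 0, 0], [0, 0, 0], [0, 0, 0], [0, 0, 0], [0, 0, 0], [0, 0, 0], [0, 0, 0]], hand=[90, 90, 90, 90, 90, 90, 90, 90])

```text
clock: 16.0
tcp_pos: [0.5713, 0.0849, 0.2337]
orientation: [[-0.972, 0.236, -0.003], [0.236, 0.972, -0.001], [0.002, -0.001, -1.0]]
wrist_force: [-0.2, 0.7, -0.2]
gripper_width: 0.899
grip_force: 0.0
```

```bash
python3 - <<'E'
from h import *
p=eyes.grab_frame("wrist");a=eyes.grab_frame("scene")
cv2.imwrite("pics/f.png",np.hstack([cv2.resize(p["frame"],(400,300)),cv2.resize(a["frame"][130:235,200:340],(400,300))]))
E
```

```text
(no output)
```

View pics/f.png

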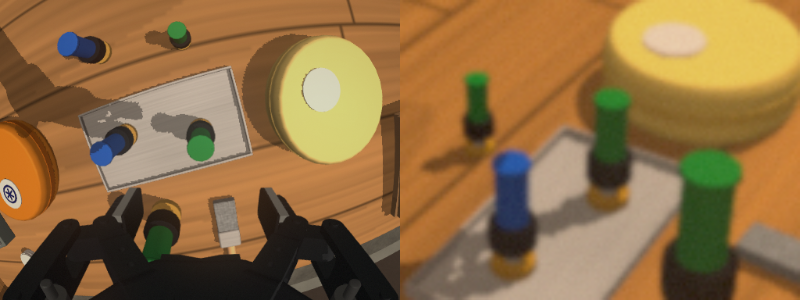

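The green stamp stands upright on the tray again, at (200,145) in the wrist half and (610,150) in the scene half. The blue one at (512,215) has not moved, and the gripper is clear.

```bash
python3 -c "
from plant import close_job
print(close_job())"
```

```text
the job is handed in; nothing more can be done
None
```

I pressed the green stamp on the blank plaque at about 8 N for about a second, lifted it straight off and stood it back upright on the tray, leaving the blue stamp and ripe wheel alone; the job is handed in, and no verdict came back.

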